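Stand the pointed spindle on the flat

ROBOT

A 7-joint arm with a two-finger parallel gripper is mounted at the origin on a cart in front of the work surface, level with it; the furniture and walls round the work are solid. World frame = base frame: x ahead of the robot, y to its left, z up, the work surface at z = 0. Lengths are in m, angles in rad, forces in N, time in s.
With the tool pointing down it reaches from about 0.4 to 0.85 m from the base axis. Payload 6.9 kg.
Tool frame: the origin (TCP) lies at the very end of the fingers, on their centre line; the grasp point (between the pads) lies bot.pinch_z behind it (bot.pinch_z is the distance from the TCP to the grasp point, in m); z points along the fingers, y is the line along which they close (so a half turn about z gives the same grasp; the last joint's range is limited). The gripper opens to 85 mm and grips with 20 to 120 N. Pads are 22 mm wide; open, the fingers measure 114 mm over their backs; the gripper's body (76 mm by 85 mm) begins 54 mm behind the grasp point. The pads swing forward as they close: fully open they stand 13 mm farther back than shut.
Start: joints at [1.417, 0.507, -0.238, 1.5, 0.126, 1.149, -0.155], TCP at [0.161, -0.604, 0.231] pointing down, gripper open.
Joint ranges: [-3.08, 3.08], [-0.24, 2.05], [-1.43, 1.35], [0, 2.5], [-1.52, 4.66], [0.17, 1.96], [-2.89, 2.89]. Speed limits (rad/s): [2.39, 2.39, 3.14, 3.14, 3.14, 3.14, 3.14].

INTERFACE

Orientations are given as a unit quaternion [x, y, z, w].
In Python, from bench import bot gives the robot as it stands. The module is installed in compiled form; this text tells all that it offers.
- The arm moves only by the tool arm_command, never from a script. Its argument "deltas" is a list of rows, each a list of 2 entries, a list of its own where there are three numbers: the shift along the world's x, y, z in units of 100 cm (1.0 is 100 cm), then the turn about the world's z in units of 45 degrees (1.0 is 45 degrees). A call has 1 to 12 rows; each row is the pose to reach, as a shift and turn from the pose commanded when the call began; what a row does not reach only later rows make up. A row lasts 1/12 s, in which the tool goes at most 41.7 mm and 7.16 degrees, less where a joint would pass 70% of its speed; a pose out of reach is approached as far as the arm can. A call with a number of a shift or a turn outside -1 to 1 is refused whole. A call with a gripper value outside its range is refused whole. "gripper" is the finger opening in mm, from 0 to 85.4, set as the call begins (left out, the last holds). The fingers move at their own pace and stop on an object; the grip force is fixed at half the most. Time passes only in rows, so rows that repeat a pose let the fingers close. It gives the time, the measured TCP pose, the force, the opening and the grip force at its end, in the units of the state.
- bot.read_state(): the state, without advancing time (a new reading comes with each control period).
- bot.get_image(name): name is "side" or "top"; returns a dict with "color" (384x512x3 uint8, red, green, blue), "intrinsics" (3x3 intrinsics, pixels), "extrinsics" (4x4, takes a point from camera to world coordinates). Camera axes: x right, y up, looking along -z (the intrinsics and any distortion apply to the point x, -y, -z); pixel columns grow to the right and rows downward; lengths in m; the calibration is good to about 2 mm. A picture is of the moment at which its call begins. There is no depth.
- bot.hand_in(): hands the job in; it is judged then, once.
The state is a dict: "t": time; "joints": joint angles; "joint_vel": joint speeds; "joint_efforts": joint torques, N m; "eef_pos": TCP position; "tool_rot": TCP orientation; "contact_force": force on the tool from outside, world axes, zero at the start; "torque": the same for the moment, N m; "grip_width": opening from 0.0 (shut) to 1.0 (fully open); "finger_force": force on a finger pad.
Only numpy, scipy, OpenCV 4.12 (cv2) and the standard library are available. Lean on these libraries where they do the work, as an engineer would, in place of code of your own. Each camera call takes 0.05 s, during which the arm holds its last target. There are 200 camera calls.

TASK

Two steel spindles lean in two sloping rests. Take the one with the pointed tip out of its rest and set it down upright on its round foot, point up, in the middle of the round steel plate, without dropping it onto the plate. Let go and make sure that it stands still by itself; leave the flat-headed spindle in its rest.

Things in the scene. Friction and masses are not known exactly. Their poses are not given: they have to be found in the camera images.
- pointed_mid (a point): the pointed spindle's centre, on its axis 50 mm above the foot's underside: steel spindle, about 0.2 kg: flat round foot flange 24 mm across and 7 mm thick, then a plain shank 18 mm in diameter from 9 mm to 80 mm above the foot, then a cone to a 5 mm tip; 100 mm long in all. Its +z runs from the foot to the point. It is round, so its turn about z does not matter. Loose; starts leaning in a rest.
- headed_mid (a point): the flat-headed spindle's centre, 45 mm above its foot: steel spindle, about 0.2 kg: flat round foot flange 24 mm across and 7 mm thick, then a plain shank 18 mm in diameter from 9 mm to 80 mm above the foot, then a flat round head 34 mm across; 90 mm long. Its +z runs from foot to head. Loose; stays in its rest.
- rest_a: The pointed spindle's rest (the headed one has its twin): fixed dark steel, 100 x 50 x 6 mm base with a foot stop and two vee saddles, 8 mm long and 20 mm wide, under the spindle 15 and 74 mm from its foot; between them its sides are free. The spindle leans 40 degrees from vertical, top towards the rest's +x (roughly away from the robot), foot centre at (-40, 0, 24) mm from the origin, which is at bench level.
- flat_top (a point): the centre of the top face of the plain round steel plate, 110 mm across and 16 mm high, fixed on the bench, with a thin dark scribed ring 40 mm across round its middle; the top face is smooth and level.
Not all that is in view belongs to the job. Leave any pink or yellow look-alike of the part that bears pointed_mid alone.

How it is judged:
By the outcome, as a careful person would: the job done as asked, in the order asked, and still so for the second after the job is handed in, with the robot touching nothing.
It also fails if it takes over 42 s, if anything falls off the work surface, if the arm or the gripper's body presses on something with over 40 N, if the wrist force passes 120 N, or if a joint passes its speed limit or range.

## Working session

There is one attempt and no reset: what is moved stays moved. The work goes in short steps, Python scripts to look and compute and a tool call to move; the robot and the scene stay as the last step left them, time stands still between calls to the robot, and variables do not carry over. Pictures are saved under pics/ and viewed, at most 10 in all, crops included, and the job is handed in when it is done.

Besides the shell and the picture viewer there is one more tool, called after "Emit:" by a JSON object that holds its "name" and its "arguments". arm_command: Moves the arm, as the interface text tells. Its arguments: {"type":"object","properties":{"deltas":{"type":"array","items":{"type":"array"}},"gripper":{"type":"number"}},"required":["deltas"]}

```bash
mkdir -p pics; python3 - <<'E'
from bench import bot
import cv2,pickle
s=bot.read_state(); print({k:s[k] for k in('t','joints','eef_pos','tool_rot','grip_width','contact_force')},bot.pinch_z)
for n in('side','top'):
    d=bot.get_image(n); pickle.dump(d,open(n+'.pkl','wb')); cv2.imwrite(f'pics/{n}0.png',cv2.resize(d['color'][:,:,::-1],(800,600),interpolation=cv2.INTER_CUBIC))
    print(n,d['intrinsics'],d['extrinsics'],d.keys())
E
```

```text
{'t': 0.0, 'joints': array([ 1.41647287,  0.50836265, -0.2374893 ,  1.50114938,  0.12568347,
        1.14891922, -0.1547884 ]), 'eef_pos': array([ 0.16034466, -0.60354392,  0.23040734]), 'tool_rot': array([ 9.91573360e-01,  1.29543095e-01, -1.38828013e-04, -9.15914984e-04]), 'grip_width': 1.0002507877575553, 'contact_force': array([-0.39474514, -0.51720616, -0.73070591])} 0.0187
side [[398.28722148   0.         258.00607445]
 [  0.         398.28722148 195.83147823]
 [  0.           0.           1.        ]] [[ 0.99893549  0.0414984  -0.02014362  0.61668098]
 [-0.03958788  0.54707418 -0.8361475  -0.93580099]
 [-0.02367873  0.83605486  0.54813465  0.8140117 ]
 [ 0.          0.          0.          1.        ]] dict_keys(['color', 'intrinsics', 'extrinsics'])
top [[412.01925157   0.         249.45600931]
 [  0.         412.01925157 196.45247191]
 [  0.           0.           1.        ]] [[ 0.00588173  0.98934706 -0.1454572   0.48376948]
 [-0.99997816  0.00625745  0.00212563  0.20092323]
 [ 0.00301318  0.14544152  0.98936226  1.28778787]
 [ 0.          0.          0.          1.        ]] dict_keys(['color', 'intrinsics', 'extrinsics'])
```

View pics/side0.png

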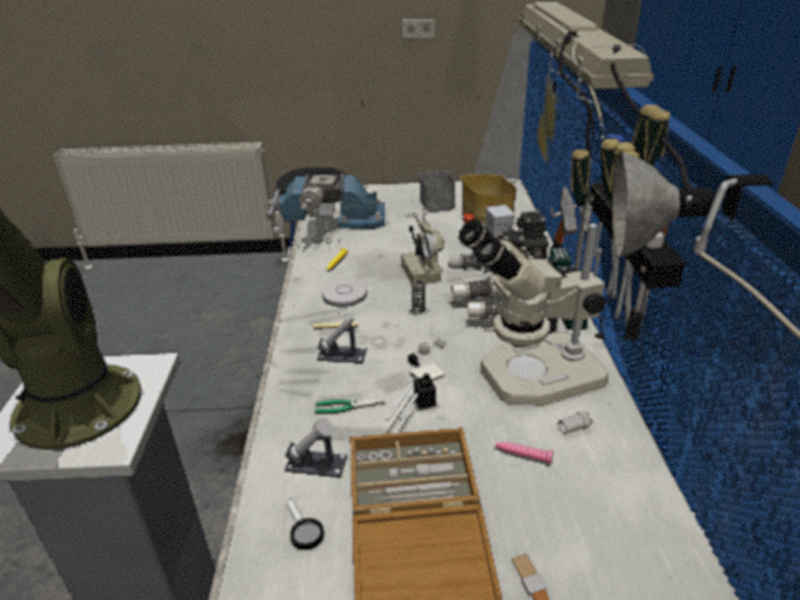

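View pics/top0.png

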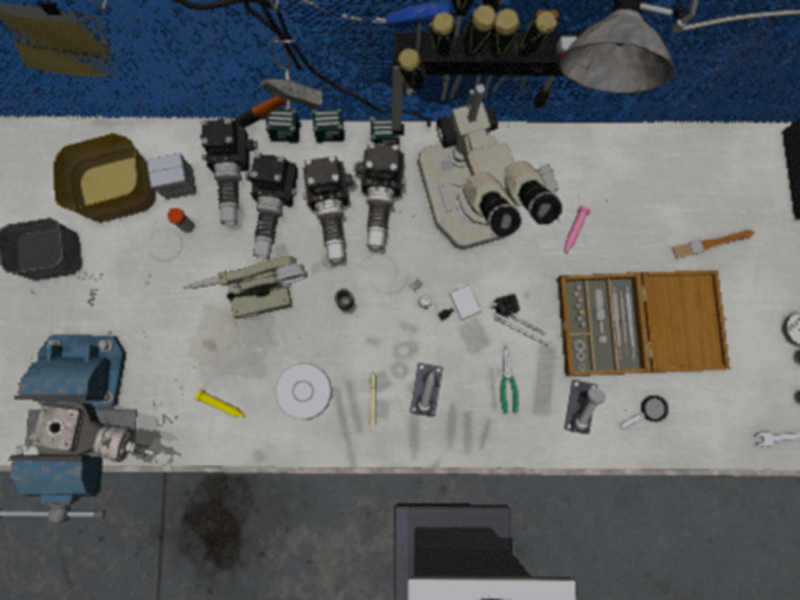

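The side view shows the plate at (345,292) and rests at (342,345) and (316,455). In the top view the plate is at (303,390) and the rests are at (426,390) and (582,405). I'll enlarge these next.

```bash
python3 - <<'E'
import pickle,cv2,numpy as np
def crop(n,c,r,w=50,h=37):
    d=pickle.load(open(n+'.pkl','rb'))['color'][:,:,::-1]
    return cv2.resize(d[r:r+h,c:c+w],(w*8,h*8),interpolation=cv2.INTER_CUBIC)
a=np.vstack([np.hstack([crop('top',248,230),crop('side',194,197)]),np.hstack([crop('top',168,230),crop('side',196,171)])])
cv2.imwrite('pics/c1.png',a)
E
```

```text
(no output)
```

View pics/c1.png

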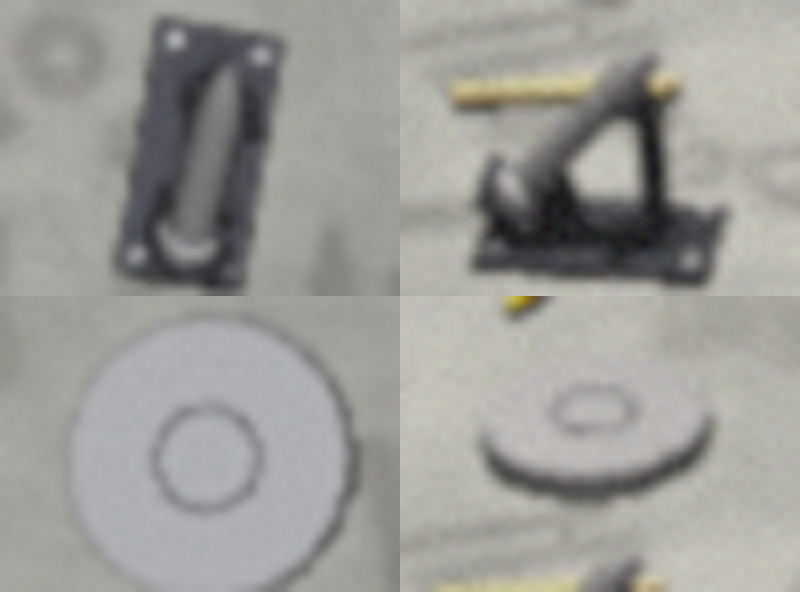

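```bash
cat > h.py <<'E'
import numpy as np,pickle,cv2
from bench import bot
def ray(d,uv):
    K,E=d['intrinsics'],d['extrinsics']; x=(uv[0]-K[0,2])/K[0,0]; y=(uv[1]-K[1,2])/K[1,1]
    return E[:3,3],E[:3,:3]@np.array([x,-y,-1.])
def atz(d,uv,z): o,r=ray(d,uv); return o+r*(z-o[2])/r[2]
def proj(d,P):
    E=d['extrinsics'];p=(np.asarray(P)-E[:3,3])@E[:3,:3];K=d['intrinsics']
    return np.array([K[0,2]-K[0,0]*p[...,0]/p[...,2],K[1,2]+K[1,1]*p[...,1]/p[...,2]]).T
def tri(ds,uvs):
    A=np.zeros((3,3));b=np.zeros(3)
    for d,u in zip(ds,uvs):
        o,r=ray(d,u);r=r/np.linalg.norm(r);M=np.eye(3)-np.outer(r,r);A+=M;b+=M@o
    return np.linalg.solve(A,b)
def px(c,off): return (np.array(c)+.5)/8-.5+np.array(off)
E
python3 - <<'E'
from h import *
T,S=[pickle.load(open(n+'.pkl','rb')) for n in('top','side')]
C=np.array([atz(T,px(c,(248,230)),.006) for c in((160,17),(287,38),(115,275),(240,290))])
ctr=C.mean(0); ax=(C[0]+C[1]-C[2]-C[3])/2; print('corners',C.round(4),'len',np.linalg.norm(ax),'wid',np.linalg.norm(C[0]-C[1]),'ctr',ctr,'yaw',np.degrees(np.arctan2(ax[1],ax[0])))
Cs=np.array([atz(S,px((c[0]-400,c[1]),(194,197)),.006) for c in((475,262),(712,275),(728,210))]); print('side corners',Cs.round(4))
# screw holes in top view
H=np.array([atz(T,px(c,(248,230)),.006) for c in((176,40),(263,56),(136,257))]);print('holes',H.round(4),'diag ctr',(H[1]+H[2])/2,'yaw',np.degrees(np.arctan2(*(H[0]-H[2])[1::-1])))
tip=tri([T,S],[px((235,64),(248,230)),px((652-400,58),(194,197))]);print('tip',tip)
print('plate top',atz(T,px((208,162),(168,230)),.016),'side',atz(S,px((594-400,409-296),(196,171)),.016))
print('tri plate',tri([T,S],[px((208,162),(168,230)),px((194,113),(196,171))]))
a=np.radians(np.degrees(np.arctan2(ax[1],ax[0])));R=np.array([[np.cos(a),-np.sin(a)],[np.sin(a),np.cos(a)]])
for L in(0,50,100):
    l=np.array([-.04+L/1e3*np.sin(np.radians(40)),0]);p=np.r_[ctr[:2]+R@l,.024+L/1e3*np.cos(np.radians(40))]
    print(L,p.round(4),'top crop',((proj(T,p)-[248,230]+.5)*8).round(),'side crop',((proj(S,p)-[194,197]+.5)*8+[400,0]).round())
E
```

```text
corners [[0.562  0.1413 0.006 ]
 [0.5541 0.092  0.006 ]
 [0.463  0.1586 0.006 ]
 [0.4576 0.1106 0.006 ]] len 0.09938398756130797 wid 0.04988534212960051 ctr [0.5091787  0.12563868 0.006     ] yaw -10.420311162623797
side corners [[0.4571 0.1093 0.006 ]
 [0.555  0.0938 0.006 ]
 [0.5612 0.1374 0.006 ]]
holes [[0.5531 0.1351 0.006 ]
 [0.5471 0.1014 0.006 ]
 [0.4699 0.1506 0.006 ]] diag ctr [0.50849926 0.12595845 0.006     ] yaw -10.529983945378728
tip [0.53788855 0.11841162 0.09787931]
plate top [0.5046132  0.36827268 0.016     ] side [0.50290999 0.37049087 0.016     ]
tri plate [0.50386087 0.36798246 0.01760117]
0 [0.4698 0.1329 0.024 ] top crop [185. 258.] side crop [506. 192.]
50 [0.5014 0.1271 0.0623] top crop [206. 173.] side crop [574. 122.]
100 [0.5331 0.1212 0.1006] top crop [229.  83.] side crop [645.  49.]
```

Emit:
{"name": "arm_command", "arguments": {"deltas": [[[0.28,0.4,0.02],-0.563],[[0.28,0.4,0.02],-0.563],[[0.28,0.4,0.02],-0.563],[[0.28,0.4,0.02],-0.563],[[0.28,0.4,0.02],-0.563],[[0.28,0.4,0.02],-0.563],[[0.28,0.4,0.02],-0.563],[[0.28,0.4,0.02],-0.563],[[0.28,0.4,0.02],-0.563],[[0.28,0.4,0.02],-0.563],[[0.28,0.4,0.02],-0.563],[[0.28,0.4,0.02],-0.563]], "gripper": 85}}

```text
t: 1.1
eef_pos: [0.4421, -0.2003, 0.2514]
tool_rot: [0.996, -0.09, 0.0, -0.001]
contact_force: [0.2, 0.1, 0.8]
grip_width: 0.995
finger_force: 0.0
```

Emit:
{"name": "arm_command", "arguments": {"deltas": [[[0.059,0.327,-0.09],0],[[0.059,0.327,-0.09],0],[[0.059,0.327,-0.09],0],[[0.059,0.327,-0.09],0],[[0.059,0.327,-0.09],0],[[0.059,0.327,-0.09],0],[[0.059,0.327,-0.09],0],[[0.059,0.327,-0.09],0],[[0.059,0.327,-0.09],0],[[0.059,0.327,-0.09],0],[[0.059,0.327,-0.09],0]]}}

```text
t: 2.02
eef_pos: [0.499, 0.1232, 0.1607]
tool_rot: [0.996, -0.09, -0.001, 0.0]
contact_force: [0.3, -0.4, 0.1]
grip_width: 0.992
finger_force: 0.0
```

Emit:
{"name": "arm_command", "arguments": {"deltas": [[[0.001,0,-0.03],0],[[0.001,0,-0.05],0],[[0.001,0,-0.07],0],[[0.001,0,-0.09],0],[[0.001,0,-0.105],0],[[0.001,0,-0.118],0],[[0.001,0,-0.118],0],[[0.001,0,-0.118],0]]}}

```text
t: 2.68
eef_pos: [0.5004, 0.1212, 0.0433]
tool_rot: [0.996, -0.092, -0.0, 0.001]
contact_force: [0.4, 0.1, -0.5]
grip_width: 0.992
finger_force: 0.0
```

```bash
cat >> h.py <<'E'
def view(name,Pc,w=50,h=37):
    out=[]
    for n in('top','side'):
        d=bot.get_image(n);pickle.dump(d,open(n+'.pkl','wb'));c,r=proj(d,Pc).astype(int)-[w//2,h//2]
        out.append(cv2.resize(d['color'][r:r+h,c:c+w,::-1],(w*8,h*8),interpolation=cv2.INTER_CUBIC));print(n,'off',c,r)
    cv2.imwrite(name,np.hstack(out))
E
python3 - <<'E'
from h import *
view('pics/g1.png',[.505,.126,.06]); print(bot.read_state()['eef_pos'],bot.read_state()['contact_force'])
E
```

```text
top off 248 231
side off 191 194
[0.50116257 0.12206922 0.04422698] [ 0.02452569 -0.26014752  0.77467001]
```

View pics/g1.png

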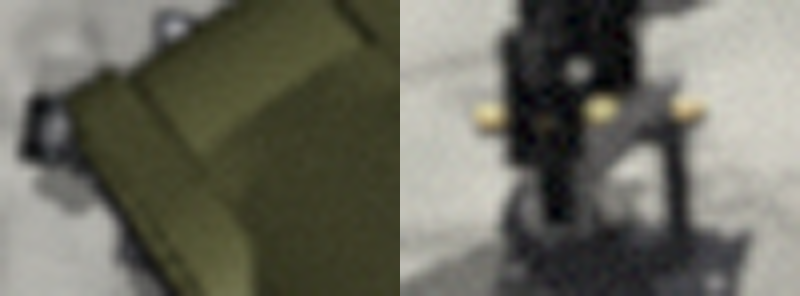

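The side view shows the near finger at (565,180), clear of the post at (678,170). The TCP is 4–5 mm low in y, so I'll correct that and then close.

Emit:
{"name": "arm_command", "arguments": {"deltas": [[[0,0.0045,-0.001],0],[[0,0.0045,-0.001],0],[[0,0.0045,-0.001],0]]}}

```text
t: 3.03
eef_pos: [0.5009, 0.1279, 0.0429]
tool_rot: [0.996, -0.091, 0.001, -0.0]
contact_force: [0.9, 0.4, 0.0]
grip_width: 0.998
finger_force: 0.0
```

Emit:
{"name": "arm_command", "arguments": {"deltas": [[[0,0,0],0],[[0,0,0],0],[[0,0,0],0],[[0,0,0],0],[[0,0,0],0],[[0,0,0],0],[[0,0,0],0],[[0,0,0],0]], "gripper": 10}}

```text
t: 3.7
eef_pos: [0.5003, 0.1264, 0.0425]
tool_rot: [0.996, -0.091, -0.0, 0.001]
contact_force: [-0.3, -3.3, 6.1]
grip_width: 0.193
finger_force: 58.6
```

Emit:
{"name": "arm_command", "arguments": {"deltas": [[[0,0,0.01],0],[[0,0,0.02],0],[[0,0,0.04],0],[[0,0,0.07],0],[[0,0,0.1],0],[[0,0,0.12],0],[[0,0,0.12],0],[[0,0,0.12],0]]}}

```text
t: 4.37
eef_pos: [0.5012, 0.1279, 0.1639]
tool_rot: [0.996, -0.091, 0.002, -0.001]
contact_force: [-0.5, 0.1, -2.0]
grip_width: 0.188
finger_force: 58.7
```

```bash
python3 - <<'E'
from h import *
view('pics/g2.png',[.505,.126,.17]); s=bot.read_state();print(s['eef_pos'],s['contact_force'],s['torque'])
E
```

```text
top off 251 231
side off 188 165
[0.49992555 0.12735182 0.16182015] [-0.1211066  -0.92640431 -1.51976653] [-0.00204912 -0.03423564 -0.0012925 ]
```

View pics/g2.png

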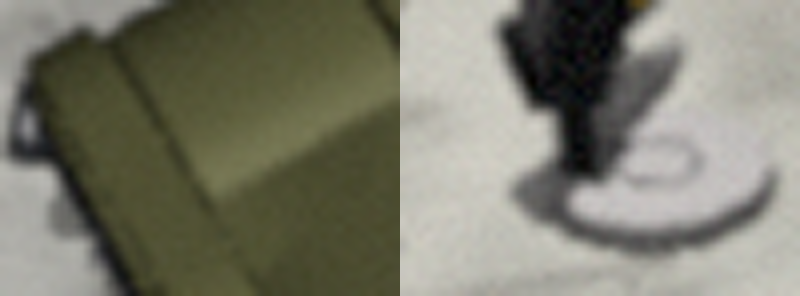

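The spindle is held, with its tip at (676,45) and foot at (540,190). It hasn't swung, so I'll work out the angle and the grip position along it.

```bash
cat >> h.py <<'E'
def inplane(d,uv,G,yaw):
    n=np.array([-np.sin(yaw),np.cos(yaw),0]);e=np.array([np.cos(yaw),np.sin(yaw),0])
    o,r=ray(d,uv);P=o+r*(n@(G-o))/(n@r);return np.array([e@(P-G),P[2]-G[2]])*1e3
E
python3 - <<'E'
from h import *
S=pickle.load(open('side.pkl','rb'));y=np.radians(-10.4);G=np.array([.5006,.1276,.163+.0187])
off=(188,165)
for k,c in dict(tip=(676,45),footc=(537,190),U=(512,190),low=(560,215)).items(): print(k,inplane(S,px((c[0]-400,c[1]),off),G,y))
for th in(38,41,44):
  for L in (46,49):
    t=np.radians(th);a=np.array([np.sin(t),np.cos(t)]);p=np.array([np.cos(t),-np.sin(t)])
    P=[G+np.array([np.cos(y)*q[0],np.sin(y)*q[0],q[1]])/1e3 for q in(-L*a-12*p,-L*a+12*p,(100-L)*a)]
    print(th,L,((proj(S,np.array(P))-off+.5)*8+[400,0]).round())
E
```

```text
tip [35.31472659 37.72017294]
footc [-25.78468018 -31.23833389]
U [-35.98572843 -31.90681444]
low [-17.54777254 -42.36884122]
38 46 [[507. 184.]
 [558. 218.]
 [670.  34.]]
38 49 [[503. 189.]
 [554. 223.]
 [666.  39.]]
41 46 [[503. 179.]
 [552. 215.]
 [676.  39.]]
41 49 [[499. 184.]
 [547. 220.]
 [672.  43.]]
44 46 [[499. 174.]
 [546. 213.]
 [682.  43.]]
44 49 [[495. 179.]
 [541. 217.]
 [677.  48.]]
```

Emit:
{"name": "arm_command", "arguments": {"deltas": [[[0.091,0.2255,-0.02],0],[[0.091,0.2255,-0.02],0],[[0.091,0.2255,-0.02],0],[[0.091,0.2255,-0.02],0],[[0.091,0.2255,-0.02],0],[[0.091,0.2255,-0.02],0],[[0.091,0.2255,-0.02],0],[[0.091,0.2255,-0.06],0],[[0.091,0.2255,-0.09],0],[[0.091,0.2255,-0.113],0],[[0.091,0.2255,-0.113],0],[[0.091,0.2255,-0.113],0]]}}

```text
t: 5.47
eef_pos: [0.59, 0.3521, 0.0469]
tool_rot: [0.996, -0.091, -0.002, 0.002]
contact_force: [0.4, 0.6, -0.1]
grip_width: 0.193
finger_force: 59.1
```

```bash
python3 - <<'E'
from h import *
view('pics/g3.png',[.57,.36,.04],60,45); s=bot.read_state();print(s['eef_pos'],s['tool_rot'],s['contact_force'],s['torque'])
E
```

```text
top off 165 205
side off 206 158
[0.59203189 0.35359125 0.05032947] [ 9.95845534e-01 -9.10558201e-02  4.26217902e-04 -5.73760196e-04] [-0.44733984 -0.21680292 -1.53320164] [ 0.03069732  0.03422002 -0.03146096]
```

View pics/g3.png

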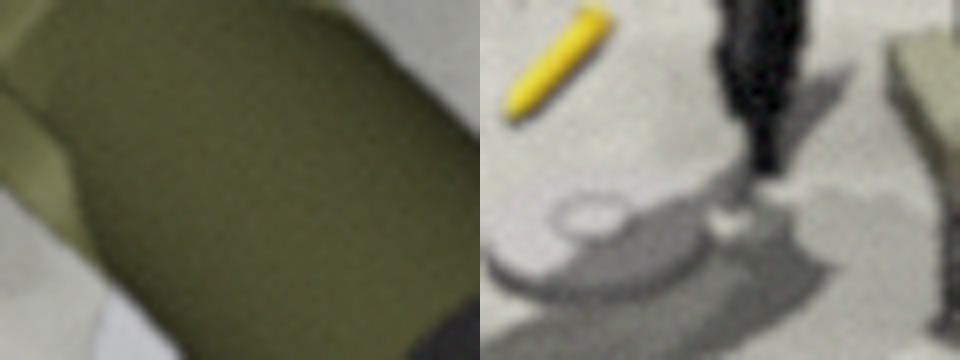

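The side view shows the foot flange at about (735,215), just outside the plate rim at about (712,220), with the lean radial to the plate. That crop was wider than 800 px, so I'll keep later ones smaller. Next I'll move in along the spindle axis and let the rim corner meet the underside.

Emit:
{"name": "arm_command", "arguments": {"deltas": [[[-0.004,0.0007,-0.005],0],[[-0.0078,0.0014,-0.0095],0],[[-0.0078,0.0014,-0.0095],0],[[-0.0078,0.0014,-0.0095],0]]}}

```text
t: 5.9
eef_pos: [0.5833, 0.3546, 0.0402]
tool_rot: [0.996, -0.091, 0.0, -0.0]
contact_force: [-0.1, -0.5, -2.3]
grip_width: 0.187
finger_force: 59.1
```

Emit:
{"name": "arm_command", "arguments": {"deltas": [[[-0.001,0.0002,-0.001],0],[[-0.002,0.0004,-0.002],0],[[-0.002,0.0004,-0.002],0]]}}

```text
t: 6.15
eef_pos: [0.5815, 0.3548, 0.0378]
tool_rot: [0.996, -0.091, -0.0, -0.0]
contact_force: [0.1, -0.3, -2.0]
grip_width: 0.19
finger_force: 59.1
```

Emit:
{"name": "arm_command", "arguments": {"deltas": [[[-0.001,0.0002,-0.0005],0],[[-0.002,0.0004,-0.001],0],[[-0.003,0.0005,-0.001],0],[[-0.003,0.0005,-0.001],0]]}}

```text
t: 6.48
eef_pos: [0.5791, 0.3552, 0.037]
tool_rot: [0.996, -0.091, 0.0, -0.0]
contact_force: [1.3, -0.5, -1.3]
grip_width: 0.191
finger_force: 59.2
```

Emit:
{"name": "arm_command", "arguments": {"deltas": [[[-0.001,0.0002,-0.001],0],[[-0.002,0.0004,-0.002],0],[[-0.002,0.0004,-0.002],0]]}}

```text
t: 6.73
eef_pos: [0.5791, 0.3553, 0.0366]
tool_rot: [0.996, -0.092, 0.002, -0.001]
contact_force: [3.6, -2.1, 7.7]
grip_width: 0.189
finger_force: 60.1
```

Emit:
{"name": "arm_command", "arguments": {"deltas": [[[-0.002,0.0004,0.001],0],[[-0.0043,0.0008,0.002],0],[[-0.0062,0.0011,0.003],0],[[-0.0082,0.0015,0.004],0],[[-0.0082,0.0015,0.004],0]]}}

```text
t: 7.15
eef_pos: [0.5733, 0.3565, 0.041]
tool_rot: [0.996, -0.092, 0.004, -0.001]
contact_force: [9.4, -3.2, 4.4]
grip_width: 0.188
finger_force: 60.1
```

Emit:
{"name": "arm_command", "arguments": {"deltas": [[[-0.002,0.0004,0.001],0],[[-0.004,0.0007,0.0015],0],[[-0.006,0.0011,0.002],0],[[-0.008,0.0015,0.0024],0],[[-0.008,0.0015,0.0024],0]]}}

```text
t: 7.57
eef_pos: [0.5597, 0.3592, 0.0415]
tool_rot: [0.996, -0.091, -0.0, -0.0]
contact_force: [0.9, -0.6, 5.2]
grip_width: 0.189
finger_force: 59.9
```

```bash
python3 - <<'E'
from h import *
view('pics/g4.png',[.56,.36,.05]); s=bot.read_state();print(s['eef_pos'],s['contact_force'],s['torque'])
E
```

```text
top off 170 213
side off 209 159
[0.55989644 0.3591498  0.0413698 ] [-0.16709431 -0.4389147   5.70661644] [ 0.00779472  0.01871046 -0.00068981]
```

View pics/g4.png

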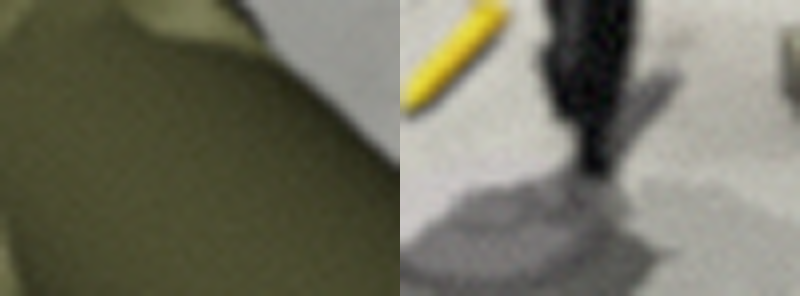

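The tip is at about (673,73), so the spindle is still tilted. The horizontal force has dropped, which suggests the foot slid over the rim onto the plate.

```bash
python3 - <<'E'
from h import *
S=pickle.load(open('side.pkl','rb'));y=np.radians(-10.4);G=np.array([.5598,.3592,.0414+.0187]);off=(209,159)
print(inplane(S,px((273,73),off),G,y))
for th in(25,30,35,40):
  for L in (46,49):
    t=np.radians(th);a=np.array([np.sin(t),np.cos(t)]);p=np.array([np.cos(t),-np.sin(t)])
    P=[G+np.array([np.cos(y)*q[0],np.sin(y)*q[0],q[1]])/1e3 for q in(-L*a-12*p,-L*a+12*p,(100-L)*a)]
    print(th,L,((proj(S,np.array(P))-off+.5)*8+[400,0]).round(),'lowest z',P[1][2])
E
```

```text
[34.88944157 36.05770322]
25 46 [[546. 200.]
 [592. 221.]
 [646.  48.]] lowest z 0.01333842265542571
25 49 [[543. 205.]
 [589. 225.]
 [644.  53.]] lowest z 0.010619499294315757
30 46 [[539. 195.]
 [583. 219.]
 [656.  52.]] lowest z 0.01426283142591582
30 49 [[536. 199.]
 [580. 223.]
 [653.  57.]] lowest z 0.011664755214562506
35 46 [[533. 189.]
 [575. 216.]
 [664.  58.]] lowest z 0.01553608872649382
35 49 [[530. 193.]
 [572. 220.]
 [661.  62.]] lowest z 0.013078632593626856
40 46 [[527. 183.]
 [567. 213.]
 [673.  63.]] lowest z 0.017148504300288546
40 49 [[523. 187.]
 [563. 217.]
 [669.  68.]] lowest z 0.014850370970931608
```

Emit:
{"name": "arm_command", "arguments": {"deltas": [[[0,0,0.001],0],[[0,0,0.001],0],[[0,0,0.001],0]], "gripper": 15.5}}

```text
t: 7.92
eef_pos: [0.5597, 0.3589, 0.0416]
tool_rot: [0.996, -0.091, -0.001, 0.0]
contact_force: [-0.1, 1.0, 1.4]
grip_width: 0.188
finger_force: 59.3
```

Emit:
{"name": "arm_command", "arguments": {"deltas": [[[0,0,0],0],[[0,0,0],0]], "gripper": 16}}

```text
t: 8.08
eef_pos: [0.5598, 0.3588, 0.0417]
tool_rot: [0.996, -0.091, -0.001, 0.0]
contact_force: [-0.6, 1.0, -0.1]
grip_width: 0.194
finger_force: 57.2
```

Emit:
{"name": "arm_command", "arguments": {"deltas": [[[0,0,0],0],[[0,0,0],0]], "gripper": 16.3}}

```text
t: 8.25
eef_pos: [0.5602, 0.3584, 0.0418]
tool_rot: [0.996, -0.091, -0.0, 0.0]
contact_force: [-0.7, 0.3, -0.7]
grip_width: 0.192
finger_force: 47.3
```

Emit:
{"name": "arm_command", "arguments": {"deltas": [[[0,0,0],0],[[0,0,0],0]], "gripper": 16.6}}

```text
t: 8.42
eef_pos: [0.5605, 0.3583, 0.0419]
tool_rot: [0.996, -0.091, -0.0, 0.0]
contact_force: [-0.9, -0.2, -1.8]
grip_width: 0.199
finger_force: 37.8
```

Emit:
{"name": "arm_command", "arguments": {"deltas": [[[0,0,0.012],0],[[0.016,-0.0029,0.014],0],[[0.0335,-0.006,0.014],0],[[0.0335,-0.006,0.005],0],[[0.0335,-0.006,-0.004],0],[[0.0335,-0.006,-0.009],0],[[0.0335,-0.006,-0.009],0],[[0.0335,-0.006,-0.009],0]]}}

```text
t: 9.08
eef_pos: [0.5928, 0.3529, 0.0326]
tool_rot: [0.996, -0.091, -0.001, 0.0]
contact_force: [-0.4, -0.1, -1.9]
grip_width: 0.192
finger_force: 37.7
```

Emit:
{"name": "arm_command", "arguments": {"deltas": [[[-0.002,0.0004,0],0],[[-0.004,0.0007,0],0],[[-0.005,0.0009,0],0],[[-0.005,0.0009,0],0]], "gripper": 17}}

```text
t: 9.42
eef_pos: [0.5886, 0.354, 0.0336]
tool_rot: [0.996, -0.091, 0.0, -0.0]
contact_force: [-0.5, 0.2, -1.2]
grip_width: 0.201
finger_force: 25.8
```

Emit:
{"name": "arm_command", "arguments": {"deltas": [[[-0.0015,0.0003,0],0],[[-0.003,0.0005,0],0],[[-0.0045,0.0008,0],0],[[-0.0045,0.0008,0],0]], "gripper": 17.2}}

```text
t: 9.75
eef_pos: [0.5841, 0.3546, 0.0332]
tool_rot: [0.996, -0.091, -0.0, -0.0]
contact_force: [-1.1, -0.0, -1.4]
grip_width: 0.207
finger_force: 20.2
```

Emit:
{"name": "arm_command", "arguments": {"deltas": [[[-0.001,0.0002,0],0],[[-0.002,0.0004,0],0],[[-0.003,0.0005,0],0],[[-0.004,0.0007,0.0005],0],[[-0.005,0.0009,0.001],0]]}}

```text
t: 10.17
eef_pos: [0.5811, 0.355, 0.0348]
tool_rot: [0.996, -0.092, 0.001, -0.0]
contact_force: [5.2, -0.9, 0.7]
grip_width: 0.202
finger_force: 20.5
```

Emit:
{"name": "arm_command", "arguments": {"deltas": [[[-0.0015,0.0003,0.0008],0],[[-0.003,0.0005,0.0016],0],[[-0.0045,0.0008,0.0024],0],[[-0.006,0.0011,0.0031],0]]}}

```text
t: 10.5
eef_pos: [0.5765, 0.3559, 0.0386]
tool_rot: [0.996, -0.092, 0.003, -0.001]
contact_force: [8.4, -1.4, 1.3]
grip_width: 0.201
finger_force: 20.6
```

Emit:
{"name": "arm_command", "arguments": {"deltas": [[[-0.0005,0.0001,0.0002],0],[[-0.002,0.0004,0.0008],0],[[-0.0035,0.0006,0.0014],0]], "gripper": 17.4}}

```text
t: 10.75
eef_pos: [0.5727, 0.3566, 0.04]
tool_rot: [0.996, -0.092, 0.002, -0.001]
contact_force: [6.8, -1.5, 2.8]
grip_width: 0.205
finger_force: 15.4
```

```bash
python3 - <<'E'
from h import *
view('pics/g5.png',[.57,.36,.05]); s=bot.read_state();print(s['eef_pos'],s['contact_force'],s['torque'])
E
```

```text
top off 170 209
side off 211 159
[0.57226972 0.35672811 0.04008291] [ 5.62351328 -0.88986381  3.49128313] [-0.4167852  -1.37293713  0.07552269]
```

View pics/g5.png

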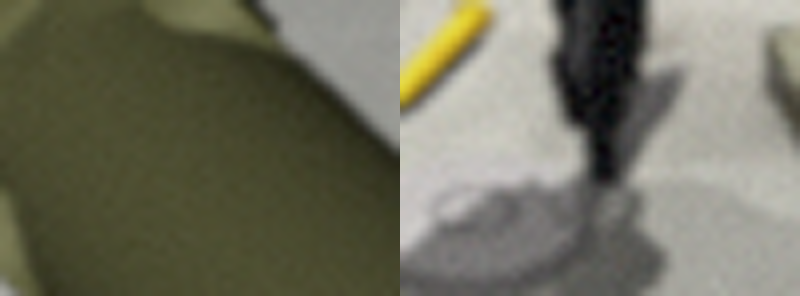

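The tip is at (678,68) and the finger end at (603,182). The spindle is steeper than before, so the pivot works at the lighter grip. I'll continue the arc.

Emit:
{"name": "arm_command", "arguments": {"deltas": [[[-0.0015,0.0003,0.0006],0],[[-0.003,0.0005,0.0012],0],[[-0.0045,0.0008,0.0018],0],[[-0.006,0.0011,0.0024],0]], "gripper": 17.5}}

```text
t: 11.18
eef_pos: [0.5654, 0.3579, 0.042]
tool_rot: [0.996, -0.091, 0.001, -0.0]
contact_force: [5.4, -0.8, 2.1]
grip_width: 0.202
finger_force: 13.2
```

```bash
cat > tilt.py <<'E'
from h import *
from scipy.ndimage import map_coordinates
# fit tilt by finding tip: print side profile of gray along arcs about the grasp point
def tilt(L=47,save=None):
    s=bot.read_state();d=bot.get_image('side');g=cv2.cvtColor(d['color'],cv2.COLOR_RGB2GRAY).astype(float)
    q=s['tool_rot'];y=2*np.arctan2(q[1],q[0]);G=np.array(s['eef_pos'])+[0,0,.0187]
    e=np.array([np.cos(y),np.sin(y),0]);Z=np.array([0,0,1.])
    print('t',s['t'],'G',G.round(4),'F',np.round(s['contact_force'],1))
    for r in(.030,.037,.044):
        th=np.radians(np.arange(-20,61,4));P=G+r*(np.sin(th)[:,None]*e+np.cos(th)[:,None]*Z)
        uv=proj(d,P);print(r,*map_coordinates(g,[uv[:,1],uv[:,0]],order=1).astype(int))
    if save: cv2.imwrite(save,d['color'][:,:,::-1])
if __name__=='__main__': tilt()
E
python3 tilt.py
```

```text
t 11.1833 G [0.5654 0.3579 0.0607] F [ 5.4 -0.8  2.1]
0.03 22 10 9 14 12 8 15 23 33 49 66 79 87 91 90 88 89 97 119 139 157
0.037 35 31 25 15 9 17 15 15 22 43 64 78 87 92 90 97 116 138 159 169 173
0.044 49 44 35 28 26 26 20 19 30 52 96 107 106 98 102 126 154 168 174 175 177
```

Emit:
{"name": "arm_command", "arguments": {"deltas": [[[-0.0015,0.0003,0.0002],0],[[-0.003,0.0005,0.0005],0],[[-0.0045,0.0008,0.0008],0],[[-0.006,0.0011,0.001],0]], "gripper": 17.6}}

```text
t: 11.57
eef_pos: [0.5581, 0.3594, 0.0424]
tool_rot: [0.996, -0.091, 0.0, -0.0]
contact_force: [4.1, -1.1, 4.4]
grip_width: 0.207
finger_force: 11.7
```

```bash
python3 tilt.py
```

```text
t 11.5667 G [0.5581 0.3594 0.0611] F [ 4.1 -1.1  4.4]
0.03 31 27 18 8 12 17 21 27 41 56 72 81 84 86 90 103 123 141 158 171 177
0.037 32 30 24 19 18 22 24 29 39 60 78 87 88 94 112 136 160 172 178 179 176
0.044 51 42 30 19 19 20 20 18 27 52 76 90 102 119 145 165 177 180 179 175 174
```

Emit:
{"name": "arm_command", "arguments": {"deltas": [[[-0.0015,0.0003,0.0002],0],[[-0.003,0.0005,0.0004],0],[[-0.0045,0.0008,0.0006],0],[[-0.006,0.0011,0.0008],0],[[-0.0075,0.0014,0.001],0]]}}

```text
t: 12.03
eef_pos: [0.55, 0.3607, 0.0429]
tool_rot: [0.996, -0.091, -0.0, 0.0]
contact_force: [3.8, -1.4, 2.5]
grip_width: 0.209
finger_force: 12.7
```

```bash
python3 tilt.py
```

```text
t 12.0333 G [0.55   0.3607 0.0616] F [ 3.8 -1.4  2.5]
0.03 20 15 12 13 14 16 19 25 44 62 73 83 87 97 114 131 151 167 172 172 171
0.037 34 26 21 19 20 17 20 29 47 66 80 87 101 118 145 163 173 178 176 175 175
0.044 49 40 29 29 21 11 8 17 32 55 80 107 133 156 169 179 180 180 179 178 178
```

Emit:
{"name": "arm_command", "arguments": {"deltas": [[[-0.0015,0.0003,0],0],[[-0.003,0.0005,0],0],[[-0.0045,0.0008,0],0],[[-0.006,0.0011,0],0],[[-0.0075,0.0014,0],0]]}}

```text
t: 12.5
eef_pos: [0.5426, 0.3621, 0.0431]
tool_rot: [0.996, -0.091, -0.0, 0.0]
contact_force: [1.9, -0.6, 4.2]
grip_width: 0.207
finger_force: 12.8
```

```bash
python3 tilt.py
```

```text
t 12.5 G [0.5426 0.3621 0.0618] F [ 1.9 -0.6  4.2]
0.03 20 19 17 14 12 11 18 28 46 65 75 84 91 102 122 143 156 167 170 170 170
0.037 26 27 20 14 10 20 23 25 43 61 74 87 107 131 155 173 175 175 175 174 173
0.044 51 47 38 32 26 21 20 26 36 53 85 118 146 164 171 176 176 177 179 178 178
```

Emit:
{"name": "arm_command", "arguments": {"deltas": [[[0,0,0.002],0],[[0,0,0.012],0],[[0.01,-0.0018,0.02],0],[[0.048,-0.0088,0.02],0],[[0.048,-0.0088,0.02],0],[[0.048,-0.0088,0.01],0],[[0.048,-0.0088,0],0],[[0.048,-0.0088,-0.0085],0],[[0.048,-0.0088,-0.0085],0],[[0.048,-0.0088,-0.0085],0]], "gripper": 17.1}}

```text
t: 13.38
eef_pos: [0.5894, 0.3533, 0.0333]
tool_rot: [0.996, -0.09, -0.001, 0.001]
contact_force: [0.2, 0.6, -1.1]
grip_width: 0.206
finger_force: 18.5
```

```bash
python3 tilt.py
```

```text
t 13.3833 G [0.5894 0.3533 0.052 ] F [ 0.2  0.6 -1.1]
0.03 26 23 20 18 17 17 19 25 38 58 72 82 89 96 112 131 148 160 171 171 168
0.037 34 33 29 24 18 15 17 23 37 55 76 89 105 134 154 171 175 174 172 171 169
0.044 53 54 40 28 25 19 11 22 35 54 83 116 146 164 172 175 176 173 173 171 171
```

Emit:
{"name": "arm_command", "arguments": {"deltas": [[[-0.002,0.0004,0],0],[[-0.004,0.0007,0],0],[[-0.006,0.0011,0],0],[[-0.008,0.0014,0.0005],0],[[-0.01,0.0018,0.001],0],[[-0.012,0.0022,0.0015],0]]}}

```text
t: 13.93
eef_pos: [0.5788, 0.3555, 0.0364]
tool_rot: [0.996, -0.091, 0.0, -0.0]
contact_force: [0.2, -0.3, -1.7]
grip_width: 0.204
finger_force: 18.5
```

```bash
python3 tilt.py
```

```text
t 13.9333 G [0.5788 0.3555 0.0551] F [ 0.2 -0.3 -1.7]
0.03 28 24 20 17 15 17 21 29 43 60 73 85 93 100 118 139 150 161 170 172 173
0.037 34 30 26 21 13 14 19 24 39 58 75 91 109 131 153 172 174 175 174 175 175
0.044 52 49 35 31 23 21 18 16 31 59 87 117 150 170 176 175 175 174 174 173 173
```

Emit:
{"name": "arm_command", "arguments": {"deltas": [[[-0.001,0.0002,-0.0015],0],[[-0.002,0.0004,-0.002],0],[[-0.004,0.0007,-0.002],0],[[-0.006,0.0011,-0.002],0]]}}

```text
t: 14.32
eef_pos: [0.5729, 0.3563, 0.0339]
tool_rot: [0.996, -0.091, -0.0, 0.0]
contact_force: [-0.7, 0.2, -2.4]
grip_width: 0.208
finger_force: 18.5
```

```bash
python3 - <<'E'
from h import *
view('pics/g6.png',[.56,.36,.045],50,60)
E
```

```text
top off 170 201
side off 209 148
```

View pics/g6.png

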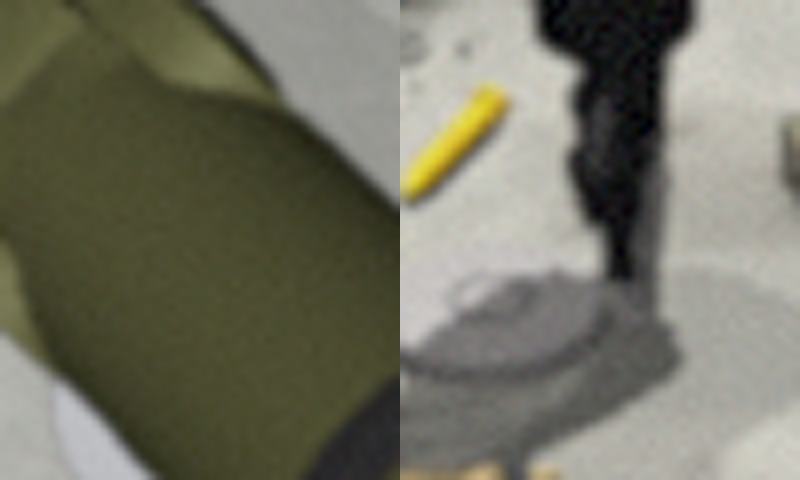

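The spindle now looks nearly upright: its right edge runs from (660,165) to (655,290), with the foot beside the rim. I'll get the tilt numerically.

```bash
cat > edge.py <<'E'
from h import *
from scipy.ndimage import map_coordinates
# right silhouette edge (mm along e from grasp axis) at several heights above the grasp point
s=bot.read_state();d=bot.get_image('side');g=cv2.cvtColor(d['color'],cv2.COLOR_RGB2GRAY).astype(float)
q=s['tool_rot'];y=2*np.arctan2(q[1],q[0]);G=np.array(s['eef_pos'])+[0,0,.0187];e=np.array([np.cos(y),np.sin(y),0])
print(s['t'],G.round(4),np.round(s['contact_force'],1))
x=np.arange(-20,40,2)/1e3
for h in range(-52,56,6):
    uv=proj(d,G+x[:,None]*e+np.array([0,0,h/1e3]));print(h,*map_coordinates(g,[uv[:,1],uv[:,0]],order=1).astype(int))
E
python3 edge.py
```

```text
14.4167 [0.5725 0.3567 0.0527] [-0.6 -0.2 -1.6]
-52 78 78 79 83 86 85 85 86 86 83 82 83 84 87 88 87 89 94 102 114 129 146 155 159 162 164 165 165 163 160
-46 92 83 75 77 79 83 88 90 93 94 94 92 90 89 90 99 109 120 130 140 149 158 163 165 166 165 164 164 164 165
-40 103 94 84 85 90 94 97 97 97 96 96 91 86 90 96 116 135 147 157 160 163 163 164 165 165 165 165 164 164 165
-34 111 107 104 102 101 99 95 93 90 89 88 84 79 82 86 110 135 150 164 166 167 164 161 164 166 163 162 164 165 166
-28 113 110 106 103 99 94 87 81 77 78 82 81 77 80 86 103 125 142 159 164 167 165 164 164 164 164 165 167 167 164
-22 133 124 108 92 75 61 54 50 49 53 63 69 72 77 84 102 126 143 160 164 165 165 164 164 163 164 165 161 160 163
-16 179 167 137 107 73 42 29 19 20 25 40 53 63 72 79 98 127 148 162 168 169 169 169 169 170 168 166 165 165 168
-10 184 169 145 119 84 49 31 15 20 27 42 56 64 73 81 97 125 150 170 180 182 182 183 183 182 181 179 178 177 179
-4 178 167 145 118 86 53 30 10 17 27 45 62 71 79 84 91 110 130 151 167 175 179 177 177 177 176 175 177 179 181
2 149 139 122 97 73 48 32 21 23 32 46 62 70 77 77 79 9
[... 188 characters left out ...]
 17 19 24 33 46 58 69 82 96 118 142 156 170 172 174 172 171 169 169 170 171
20 40 25 14 18 22 21 19 14 11 12 13 13 22 41 57 70 81 90 109 131 149 166 170 173 171 170 171 172 174 174
26 32 23 20 18 17 20 24 20 16 16 16 18 25 46 63 73 81 86 102 126 144 161 168 172 173 174 174 174 175 175
32 36 32 29 28 27 28 29 19 5 12 21 21 24 41 58 68 77 83 96 116 135 154 165 173 174 174 174 173 174 175
38 37 42 45 44 37 33 30 24 18 18 20 20 19 27 36 50 64 80 98 121 140 156 165 171 174 176 176 176 175 175
44 44 44 50 53 45 39 36 33 30 26 23 17 10 17 28 41 54 74 96 124 148 165 176 179 179 177 176 176 177 177
50 63 47 48 49 45 40 34 28 22 19 18 18 18 17 16 27 41 62 85 114 142 162 177 178 180 181 181 181 181 181
```

Emit:
{"name": "arm_command", "arguments": {"deltas": [[[0,0,0.001],0],[[0,0,0.01],0],[[0,0,0.03],0],[[-0.02,0.004,0.04],0],[[-0.04,0.0075,0.04],0],[[-0.0715,0.0135,0.04],0],[[-0.0715,0.0135,0.035],0],[[-0.0715,0.0135,0.028],0],[[-0.0715,0.0135,0.02],0],[[-0.0715,0.0135,0.02],0]], "gripper": 16.7}}

```text
t: 15.3
eef_pos: [0.5021, 0.3687, 0.0525]
tool_rot: [0.996, -0.092, -0.0, 0.001]
contact_force: [-0.3, -0.0, -1.8]
grip_width: 0.202
finger_force: 26.9
```

```bash
python3 edge.py
```

```text
15.3 [0.5021 0.3687 0.0712] [-0.3 -0.  -1.8]
-52 104 95 88 81 82 84 86 88 89 90 88 87 87 88 90 92 93 95 103 111 125 138 152 163 165 167 165 164 165 166
-46 129 121 109 96 89 87 88 91 92 92 89 84 84 84 88 91 102 114 128 141 148 155 161 166 167 167 166 166 167 167
-40 175 165 152 134 118 106 97 94 92 92 91 88 86 85 90 100 115 133 147 159 163 164 165 166 167 168 166 164 162 161
-34 195 192 187 171 154 128 106 95 86 86 85 83 81 81 90 113 132 146 157 165 168 167 165 163 164 165 166 166 166 166
-28 189 181 172 154 134 116 98 89 82 83 85 82 80 84 89 107 124 142 156 164 168 166 166 169 170 169 169 169 170 173
-22 177 161 139 114 86 67 52 47 46 52 60 65 68 75 82 106 132 151 170 175 179 179 180 182 183 181 180 179 178 177
-16 176 161 132 102 66 36 17 9 15 28 49 58 60 70 84 110 141 165 186 194 198 196 193 191 189 186 183 180 177 175
-10 178 164 133 102 69 38 25 16 21 29 50 65 67 71 77 94 124 149 170 184 194 197 196 193 189 186 184 182 180 178
-4 169 158 131 98 66 34 24 18 21 25 44 62 68 74 79 88 110 134 158 177 189 194 192 191 190 189 188 186 183 181
2 117 113 99 74 52 33 22 14 19 29 46 64 68 7
[... 193 characters left out ...]
2 22 23 25 33 42 55 66 73 84 96 118 145 166 183 187 187 186 185 185 186 184 182
20 23 17 17 16 15 18 23 21 18 11 6 16 27 44 60 71 82 93 111 139 162 182 189 188 186 183 183 184 184 184
26 26 28 27 23 16 15 17 16 12 12 13 21 31 47 63 72 82 89 100 128 154 174 187 191 191 187 184 181 181 181
32 23 23 26 28 19 13 19 19 8 7 19 25 25 41 64 73 77 85 93 122 150 169 185 188 189 185 184 184 183 181
38 41 41 34 26 22 18 22 24 17 13 14 16 18 24 38 52 65 79 92 117 146 166 184 187 190 187 183 181 180 183
44 54 52 47 38 30 23 25 30 24 17 21 24 13 8 22 36 55 72 88 111 142 166 185 192 195 194 193 191 190 190
50 64 56 50 49 44 35 27 20 21 25 23 17 16 15 23 32 47 63 77 96 127 155 178 192 198 198 196 196 197 197
```

Emit:
{"name": "arm_command", "arguments": {"deltas": [[[0,0,-0.002],0],[[0,0,-0.004],0],[[0,0,-0.005],0],[[0,0,-0.006],0],[[0,0,-0.006],0]]}}

```text
t: 15.77
eef_pos: [0.5016, 0.3699, 0.0479]
tool_rot: [0.996, -0.091, -0.0, 0.0]
contact_force: [-0.1, 0.3, -1.9]
grip_width: 0.2
finger_force: 26.9
```

Emit:
{"name": "arm_command", "arguments": {"deltas": [[[0,0,-0.001],0],[[0,0,-0.002],0],[[0,0,-0.002],0]]}}

```text
t: 16.02
eef_pos: [0.5015, 0.3699, 0.0459]
tool_rot: [0.996, -0.091, -0.0, 0.0]
contact_force: [-1.1, -0.1, -1.6]
grip_width: 0.203
finger_force: 26.9
```

Emit:
{"name": "arm_command", "arguments": {"deltas": [[[0,0,-0.001],0],[[0,0,-0.002],0],[[0,0,-0.002],0]]}}

```text
t: 16.27
eef_pos: [0.5014, 0.3699, 0.0439]
tool_rot: [0.996, -0.091, -0.0, 0.0]
contact_force: [0.2, -0.1, -3.0]
grip_width: 0.203
finger_force: 26.9
```

Emit:
{"name": "arm_command", "arguments": {"deltas": [[[0,0,-0.001],0],[[0,0,-0.001],0]]}}

```text
t: 16.43
eef_pos: [0.5016, 0.37, 0.0432]
tool_rot: [0.996, -0.091, 0.0, -0.0]
contact_force: [-1.5, -0.9, -0.0]
grip_width: 0.201
finger_force: 27.1
```

Emit:
{"name": "arm_command", "arguments": {"deltas": [[[0,0,-0.001],0],[[0,0,-0.0015],0],[[0,0,-0.0015],0]]}}

```text
t: 16.68
eef_pos: [0.5017, 0.3701, 0.0429]
tool_rot: [0.996, -0.091, 0.001, -0.0]
contact_force: [-2.3, -3.8, 9.9]
grip_width: 0.204
finger_force: 28.0
```

```bash
python3 edge.py
```

```text
16.6833 [0.5017 0.3701 0.0616] [-2.3 -3.8  9.9]
-52 102 95 92 89 88 86 86 86 87 88 86 85 85 85 83 81 78 76 78 87 107 126 144 157 164 167 167 167 167 168
-46 101 94 87 81 85 90 94 97 97 96 93 89 88 88 85 83 83 84 90 97 115 131 144 156 162 166 165 165 166 167
-40 108 101 96 92 91 91 92 94 95 95 92 89 86 82 84 86 89 90 103 116 131 145 156 166 168 169 167 165 167 168
-34 126 121 116 113 107 98 91 87 84 84 84 82 81 79 83 90 102 117 131 146 154 161 164 167 166 165 165 165 165 166
-28 169 156 143 127 111 101 91 85 80 82 82 81 79 75 77 88 104 126 144 157 164 167 168 169 167 164 163 164 164 165
-22 181 161 138 111 83 68 54 52 52 58 64 71 76 75 74 83 96 119 140 155 165 166 166 165 165 166 166 165 166 169
-16 176 156 128 98 66 39 16 15 23 35 48 57 65 70 74 87 100 124 147 160 172 173 174 173 173 173 174 174 175 176
-10 175 158 127 97 65 39 21 13 18 31 50 62 67 74 81 100 122 146 171 183 191 193 193 191 188 185 182 181 179 178
-4 175 159 125 92 60 32 25 21 28 37 52 64 71 76 77 89 112 137 163 181 193 196 196 193 190 188 185 181 177 174
2 171 153 124 91 60 30 15 3 19 37 51 65 68 72 72 77 97 120 148 
[... 177 characters left out ...]
6 15 19 27 40 55 64 70 83 99 125 153 171 188 189 189 189 188 188 187 186 184
20 15 13 13 17 21 21 21 17 13 12 14 21 32 49 62 72 82 93 115 143 164 182 187 189 188 185 186 186 184 183
26 16 18 27 26 22 16 11 8 6 12 17 21 28 48 66 75 83 91 106 133 155 174 184 188 187 184 183 184 182 180
32 34 36 35 31 23 18 16 19 24 23 20 27 35 49 64 74 84 88 96 118 140 161 177 186 189 187 185 183 182 180
38 39 43 39 34 27 22 20 18 17 17 20 21 22 33 49 60 70 81 92 115 139 161 180 184 186 185 184 184 183 183
44 49 45 44 43 36 29 25 21 17 14 20 21 14 16 30 44 59 75 92 117 144 163 182 184 187 186 185 183 182 184
50 60 53 47 43 37 30 23 14 16 20 18 15 16 17 24 34 53 68 80 100 127 152 175 186 192 190 188 186 186 187
```

Emit:
{"name": "arm_command", "arguments": {"deltas": [[[0,0,0],0],[[0,0,0],0],[[0,0,0],0]], "gripper": 17.3}}

```text
t: 16.98
eef_pos: [0.5017, 0.3701, 0.0429]
tool_rot: [0.996, -0.091, 0.001, -0.0]
contact_force: [-2.8, -1.8, 8.8]
grip_width: 0.206
finger_force: 22.9
```

Emit:
{"name": "arm_command", "arguments": {"deltas": [[[0,0,0],0],[[0,0,0],0],[[0,0,0],0]], "gripper": 17.7}}

```text
t: 17.23
eef_pos: [0.5017, 0.3701, 0.0428]
tool_rot: [0.996, -0.091, 0.001, -0.0]
contact_force: [-2.6, -1.8, 7.8]
grip_width: 0.207
finger_force: 10.4
```

Emit:
{"name": "arm_command", "arguments": {"deltas": [[[0,0,0],0],[[0,0,0],0]], "gripper": 17.9}}

```text
t: 17.4
eef_pos: [0.5019, 0.3702, 0.0427]
tool_rot: [0.996, -0.091, 0.001, -0.0]
contact_force: [-2.2, -1.6, 7.7]
grip_width: 0.21
finger_force: 5.3
```

Emit:
{"name": "arm_command", "arguments": {"deltas": [[[0,0,0],0],[[0,0,0],0]], "gripper": 18.1}}

```text
t: 17.57
eef_pos: [0.5017, 0.3701, 0.0419]
tool_rot: [0.996, -0.091, 0.0, -0.0]
contact_force: [0.4, -0.6, 1.0]
grip_width: 0.209
finger_force: 0.9
```

Emit:
{"name": "arm_command", "arguments": {"deltas": [[[0,0,0.0005],0],[[0,0,0.001],0]], "gripper": 18.6}}

```text
t: 17.73
eef_pos: [0.5015, 0.37, 0.0424]
tool_rot: [0.996, -0.091, -0.0, -0.0]
contact_force: [-0.2, 0.1, 0.0]
grip_width: 0.22
finger_force: 0.0
```

```bash
python3 edge.py
```

```text
17.7333 [0.5015 0.37   0.0611] [-0.2  0.1  0. ]
-52 106 98 91 84 83 82 82 83 84 85 85 85 84 84 84 84 80 79 81 88 106 125 143 156 161 164 167 169 169 170
-46 103 97 88 79 78 81 86 92 94 95 93 92 88 84 84 84 81 79 84 89 107 124 141 156 164 169 169 169 167 165
-40 111 104 98 91 87 87 88 89 91 93 92 90 87 84 84 85 89 93 101 110 124 138 150 163 165 168 166 164 164 164
-34 123 119 115 111 105 98 92 90 88 87 85 82 81 81 88 100 112 124 134 142 149 157 161 165 166 166 167 168 167 166
-28 161 147 134 120 106 96 87 81 76 79 80 79 79 82 89 104 121 140 155 162 166 167 167 167 167 167 166 165 164 163
-22 178 159 136 109 80 62 46 45 48 54 61 65 69 70 72 84 97 120 141 153 163 166 167 165 164 166 166 164 165 169
-16 176 157 129 97 62 38 25 20 21 33 50 59 65 69 73 90 110 129 149 160 172 173 175 174 173 175 176 175 175 175
-10 175 159 128 97 63 34 19 13 26 40 55 64 66 75 89 113 142 165 185 191 193 191 187 187 186 186 185 182 180 179
-4 174 156 121 85 57 28 21 15 25 36 52 66 71 76 85 101 131 158 180 193 196 197 196 195 192 188 184 182 182 178
2 157 140 114 83 55 29 19 13 21 32 49 66 69 71 80 92 125 155 
[... 190 characters left out ...]
20 30 46 62 81 107 138 161 182 189 193 192 190 188 186 186 187 185 183
20 28 19 12 15 20 17 13 15 17 15 14 24 34 47 62 77 96 120 143 165 179 187 189 188 188 187 187 186 185 184
26 22 22 25 24 23 23 23 16 8 10 13 21 30 47 63 77 92 114 136 159 176 183 187 188 188 186 185 184 184 184
32 33 38 34 29 23 18 16 16 17 16 15 17 20 38 60 74 88 109 132 155 175 184 190 188 187 187 186 186 185 184
38 38 45 38 31 26 21 18 17 23 26 23 23 25 32 42 59 78 105 135 158 179 186 191 190 189 187 185 183 182 182
44 45 43 37 29 25 21 27 34 37 38 30 22 20 19 20 30 50 77 109 137 163 176 185 187 187 186 184 183 182 182
50 60 52 47 45 41 36 31 25 23 20 24 28 18 8 14 20 26 37 62 91 126 153 172 183 188 190 190 188 186 186
```

Emit:
{"name": "arm_command", "arguments": {"deltas": [[[0,0,0],0],[[0,0,0],0],[[0,0,0],0]], "gripper": 24}}

```text
t: 18.03
eef_pos: [0.5015, 0.37, 0.0425]
tool_rot: [0.996, -0.091, -0.0, 0.0]
contact_force: [-0.7, -0.4, 0.2]
grip_width: 0.283
finger_force: 0.0
```

Emit:
{"name": "arm_command", "arguments": {"deltas": [[[0,0,0],0],[[0,0,0],0],[[0,0,0],0],[[0,0,0.01],0],[[0,0,0.03],0],[[0,0,0.06],0],[[0,0,0.1],0],[[0,0,0.13],0],[[0,0,0.15],0],[[0,0,0.15],0]], "gripper": 60}}

```text
t: 18.87
eef_pos: [0.5032, 0.3718, 0.1987]
tool_rot: [0.996, -0.091, 0.003, -0.003]
contact_force: [-0.5, 0.5, 0.2]
grip_width: 0.701
finger_force: 0.0
```

```bash
python3 - <<'E'
from h import *
view('pics/g7.png',[.504,.37,.05],50,60)
E
```

```text
top off 166 219
side off 194 147
```

View pics/g7.png

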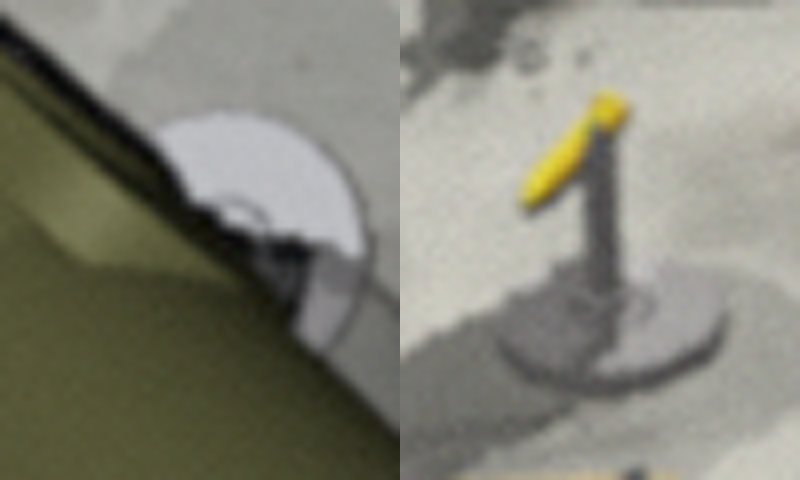

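The spindle stands upright and free: the shank spans columns 583–625 in the side crop and the plate spans 497–728. It is about 3 mm off centre towards −x. I'll move the arm aside and measure the offset numerically.

Emit:
{"name": "arm_command", "arguments": {"deltas": [[[0,-0.3,0.02],0],[[0,-0.3,0.02],0],[[0,-0.3,0.02],0],[[0,-0.3,0.02],0],[[0,-0.3,0.02],0],[[0,-0.3,0.02],0],[[0,-0.3,0.02],0],[[0,-0.3,0.02],0],[[0,-0.3,0.02],0]]}}

```text
t: 19.72
eef_pos: [0.501, 0.0653, 0.2117]
tool_rot: [0.996, -0.095, -0.001, 0.001]
contact_force: [0.8, 0.5, 0.8]
grip_width: 0.697
finger_force: 0.0
```

```bash
python3 - <<'E'
from h import *
from scipy.optimize import minimize
D={n:bot.get_image(n) for n in('top','side')}; pickle.dump(D,open('D.pkl','wb'))
d=D['top'];g=cv2.cvtColor(d['color'],cv2.COLOR_RGB2GRAY)
c=proj(d,[.504,.369,.016]).astype(int);print('top plate px',proj(d,[.5046,.3683,.016]),'crop origin',c-[16,16])
for r in g[c[1]-16:c[1]+17,c[0]-16:c[0]+17]: print(*r)
d=D['side'];g=cv2.cvtColor(d['color'],cv2.COLOR_RGB2GRAY)
c=proj(d,[.503,.37,.05]).astype(int);print('side origin',c-[18,20])
for r in g[c[1]-20:c[1]+22,c[0]-18:c[0]+19]: print(*r)
E
```

```text
top plate px [193.55346077 249.81679576] crop origin [177 234]
167 168 167 173 171 175 175 174 168 163 172 178 181 183 184 184 187 186 185 184 185 182 179 170 159 152 151 162 168 168 169 170 169
170 169 170 171 172 172 173 166 171 177 183 185 187 187 186 186 186 187 189 187 185 187 187 184 178 168 151 152 162 165 168 171 170
171 169 171 174 169 167 169 173 183 187 186 187 186 187 186 186 188 189 186 186 188 187 187 187 189 182 175 162 152 151 162 169 170
172 176 171 169 167 171 180 185 188 188 187 187 188 186 188 187 187 185 187 186 187 186 188 186 186 187 185 179 159 136 146 164 171
173 176 174 168 171 179 186 186 185 187 187 185 186 187 185 186 186 185 187 186 186 187 185 186 187 188 187 186 177 157 141 150 170
175 173 168 168 178 186 188 186 185 187 188 185 187 186 186 187 188 188 187 186 188 186 188 187 185 188 187 188 186 178 157 143 157
173 170 166 178 187 185 188 185 188 185 186 188 186 188 186 186 188 187 186 187 188 187 187 186 185 185 186 187 188 186 179 154 135
173 169 175 183 188 186 187 186 186 186 185 187 187 189 189 186 187 188 186 185 188 186 187 187 185 187 187 186 1
[... 8354 characters left out ...]
193 193 173 148 115 99 91 85 77 84 93 97 103 97 100 106 95 87 84 82 78 84 100 125 155 173 184 189 189 191 191 190 191
184 191 188 192 190 191 194 184 169 163 144 118 103 102 89 85 84 87 84 86 85 92 98 103 106 125 156 174 186 189 194 192 189 189 186 187 191
188 187 188 191 188 189 194 193 192 195 181 171 168 158 144 118 110 107 108 106 112 134 156 161 160 170 185 191 194 196 191 189 188 187 188 187 187
189 186 190 184 186 190 190 188 190 189 192 183 187 184 174 161 151 149 150 153 155 170 187 186 191 189 191 189 189 193 190 188 186 188 186 191 188
185 188 184 182 181 182 180 179 181 174 177 177 175 174 173 170 170 175 168 174 175 182 191 190 188 190 185 190 189 197 188 192 190 188 193 193 193
```

```bash
python3 - <<'E'
from h import *
D=pickle.load(open('D.pkl','rb'));T,S=D['top'],D['side']
def sil(d,x,y):
    P=[]
    for z,r in((.0,.012),(.007,.012),(.009,.009),(.08,.009),(.1,.0025)):
        a=np.linspace(0,2*np.pi,24);P+=[[x+r*np.cos(t),y+r*np.sin(t),.016+z] for t in a]
    m=np.zeros((384*8,512*8),np.uint8);h=[]
    for i in range(0,120-24,24):
        cv2.fillConvexPoly(m,cv2.convexHull(((proj(d,np.array(P[i:i+48]))+.5)*8).astype(np.int32)),255)
    return cv2.resize(m,(512,384),interpolation=cv2.INTER_AREA)
for x,y in((.5046,.3683),(.501,.370)):
    m=sil(S,x,y);print('side',x,y)
    for r in(167,172,177,179,181,185,186,187,188,189):
        w=m[r]/255.;c=np.nonzero(w>.5)[0];print(r-157,(c.min()-201,c.max()-201) if len(c) else None,round((w*np.arange(512)).sum()/max(w.sum(),1e-9)-201,2))
    m=sil(T,x,y);print('top')
    for r in range(246,256):
        w=m[r]/255.;c=np.nonzero(w>.5)[0];print(r-234,(c.min()-177,c.max()-177) if len(c) else None)
E
```

```text
side 0.5046 0.3683
10 (np.int64(16), np.int64(20)) 17.64
15 (np.int64(16), np.int64(20)) 18.1
20 (np.int64(17), np.int64(21)) 18.52
22 (np.int64(17), np.int64(21)) 18.71
24 (np.int64(17), np.int64(21)) 18.9
28 (np.int64(16), np.int64(22)) 19.15
29 (np.int64(17), np.int64(21)) 19.04
30 None 19.0
31 None -201.0
32 None -201.0
top
12 (np.int64(15), np.int64(17))
13 (np.int64(11), np.int64(19))
14 (np.int64(11), np.int64(20))
15 (np.int64(10), np.int64(20))
16 (np.int64(10), np.int64(20))
17 (np.int64(11), np.int64(20))
18 (np.int64(12), np.int64(19))
19 (np.int64(14), np.int64(18))
20 None
21 None
side 0.501 0.37
10 (np.int64(15), np.int64(19)) 16.68
15 (np.int64(15), np.int64(19)) 17.13
20 (np.int64(16), np.int64(20)) 17.59
22 (np.int64(16), np.int64(20)) 17.8
24 (np.int64(16), np.int64(20)) 17.97
28 (np.int64(16), np.int64(21)) 18.25
29 (np.int64(16), np.int64(20)) 18.12
30 None -201.0
31 None -201.0
32 None -201.0
top
12 None
13 (np.int64(16), np.int64(16))
14 (np.int64(11), np.int64(18))
15 (np.int64(10), np.int64(19))
16 (np.int64(10), np.int64(19))
17 (np.int64(10), np.int64(19))
18 (np.int64(10), np.int64(19))
19 (np.int64(11), np.int64(19))
20 (np.int64(13), np.int64(18))
21 (np.int64(16), np.int64(16))
```

The two cameras agree: the spindle stands plumb at about (0.501, 0.370), roughly 3 mm short of the plate's centre in x. There is time to regrip lightly and slide it over.

Emit:
{"name": "arm_command", "arguments": {"deltas": [[[0,0.3,-0.02],0],[[0,0.3,-0.02],0],[[0,0.3,-0.02],0],[[0,0.3,-0.02],0],[[0,0.3,-0.02],0],[[0,0.3,-0.02],0],[[0,0.3,-0.02],0],[[0,0.3,-0.02],0],[[0,0.3,-0.02],0],[[0,0.3,-0.02],0],[[0,0.3,-0.02],0]]}}

```text
t: 20.73
eef_pos: [0.5011, 0.3693, 0.1921]
tool_rot: [0.996, -0.091, -0.0, 0.001]
contact_force: [0.8, -0.8, 0.4]
grip_width: 0.703
finger_force: 0.0
```

Emit:
{"name": "arm_command", "arguments": {"deltas": [[[0,0,-0.03],0],[[0,0,-0.06],0],[[0,0,-0.09],0],[[0,0,-0.115],0],[[0,0,-0.135],0],[[0,0,-0.145],0],[[0,0,-0.145],0],[[0,0,-0.145],0],[[0,0,-0.145],0]]}}

```text
t: 21.48
eef_pos: [0.5025, 0.3702, 0.0491]
tool_rot: [0.996, -0.091, 0.001, -0.001]
contact_force: [0.3, 0.6, 0.2]
grip_width: 0.703
finger_force: 0.0
```

Now I'll close gently: near the shank first, then light contact.

Emit:
{"name": "arm_command", "arguments": {"deltas": [[[0,0,0],0],[[0,0,0],0],[[0,0,0],0],[[0,0,0],0],[[0,0,0],0],[[0,0,0],0]], "gripper": 21}}

```text
t: 21.98
eef_pos: [0.5015, 0.37, 0.0477]
tool_rot: [0.996, -0.091, 0.0, -0.0]
contact_force: [0.7, 0.1, 0.0]
grip_width: 0.245
finger_force: 0.0
```

Emit:
{"name": "arm_command", "arguments": {"deltas": [[[0,0,0],0],[[0,0,0],0],[[0,0,0],0],[[0,0,0],0]], "gripper": 17.5}}

```text
t: 22.32
eef_pos: [0.5015, 0.37, 0.0477]
tool_rot: [0.996, -0.091, 0.0, -0.0]
contact_force: [-1.1, -0.0, 2.0]
grip_width: 0.21
finger_force: 10.4
```

Emit:
{"name": "arm_command", "arguments": {"deltas": [[[0.0005,0,0],0],[[0.001,-0.0002,0],0],[[0.0015,-0.0003,0],0],[[0.002,-0.0004,0],0],[[0.0025,-0.0005,0],0],[[0.003,-0.0005,0],0],[[0.003,-0.0005,0],0]]}}

```text
t: 22.9
eef_pos: [0.5042, 0.3696, 0.0477]
tool_rot: [0.996, -0.091, -0.0, -0.0]
contact_force: [-3.3, -1.0, 3.7]
grip_width: 0.205
finger_force: 10.7
```

Emit:
{"name": "arm_command", "arguments": {"deltas": [[[0,0,0],0],[[0,0,0],0]], "gripper": 18.2}}

```text
t: 23.07
eef_pos: [0.5051, 0.3693, 0.0474]
tool_rot: [0.996, -0.091, 0.0, -0.0]
contact_force: [-0.1, -0.3, -0.6]
grip_width: 0.21
finger_force: 0.1
```

Emit:
{"name": "arm_command", "arguments": {"deltas": [[[0,0,0],0],[[0,0,0],0],[[0,0,0],0]], "gripper": 24}}

```text
t: 23.32
eef_pos: [0.5048, 0.3693, 0.0474]
tool_rot: [0.996, -0.091, 0.0, 0.0]
contact_force: [0.0, -0.1, -0.1]
grip_width: 0.278
finger_force: 0.0
```

Emit:
{"name": "arm_command", "arguments": {"deltas": [[[0,0,0],0],[[0,0,0],0],[[0,0,0],0],[[0,0,0.01],0],[[0,0,0.03],0],[[0,0,0.06],0],[[0,0,0.1],0],[[0,0,0.13],0],[[0,0,0.15],0],[[0,0,0.15],0]], "gripper": 60}}

```text
t: 24.15
eef_pos: [0.5062, 0.3713, 0.2038]
tool_rot: [0.996, -0.091, 0.003, -0.003]
contact_force: [0.5, 0.6, -0.7]
grip_width: 0.699
finger_force: 0.0
```

Emit:
{"name": "arm_command", "arguments": {"deltas": [[[0,-0.3,0.02],0],[[0,-0.3,0.02],0],[[0,-0.3,0.02],0],[[0,-0.3,0.02],0],[[0,-0.3,0.02],0],[[0,-0.3,0.02],0],[[0,-0.3,0.02],0],[[0,-0.3,0.02],0],[[0,-0.3,0.02],0]]}}

```text
t: 24.9
eef_pos: [0.5045, 0.065, 0.2179]
tool_rot: [0.996, -0.095, 0.0, 0.001]
contact_force: [0.1, 0.4, 0.1]
grip_width: 0.707
finger_force: 0.0
```

```bash
python3 - <<'E'
from h import *
s=bot.read_state();print(s['t'],s['eef_pos'])
d=bot.get_image('side');g=cv2.cvtColor(d['color'],cv2.COLOR_RGB2GRAY)
print('side')
for r in range(174,190,2): print(r-157,*g[r,209:227])
d=bot.get_image('top');g=cv2.cvtColor(d['color'],cv2.COLOR_RGB2GRAY)
print('top cols 7..')
for r in range(244,258): print(r-234,*g[r,184:201])
E
```

```text
24.9 [0.50453495 0.06496864 0.21789009]
side
17 50 90 136 156 164 156 155 128 93 83 88 111 168 193 195 194 190 190
19 72 118 166 190 193 197 192 158 108 78 84 109 162 197 200 197 193 188
21 71 108 161 193 195 195 191 162 117 84 81 91 155 190 192 192 188 187
23 64 91 150 194 197 193 189 165 118 92 75 87 138 180 194 192 190 190
25 54 92 139 179 197 196 189 164 117 88 83 88 111 150 169 182 193 191
27 69 101 151 186 193 184 163 131 104 116 135 139 129 138 149 154 168 188
29 177 178 193 196 192 188 156 119 103 120 139 146 160 168 161 158 169 189
31 196 194 196 194 193 197 193 179 169 174 175 180 185 177 187 190 189 195
top cols 7..
10 186 185 188 187 184 175 151 146 158 168 162 156 152 163 175 184 188
11 188 186 187 185 173 155 157 173 178 183 182 180 173 153 146 171 186
12 185 186 187 178 152 148 167 180 180 182 186 189 187 172 145 154 181
13 188 186 185 165 129 134 144 145 147 150 161 173 186 185 171 155 172
14 188 186 173 131 91 84 83 79 81 86 113 139 170 185 180 157 157
15 187 182 148 107 99 77 64 51 46 48 80 115 140 178 186 171 154
16 188 177 137 116 137 99 71 57 45 41 53 82 123 176 189 173 152
17 188 179 139 105 115 88 68 57 50 47 47 64 119 175 184 163 157
18 188 184 166 112 84 70 60 54 47 48 62 83 116 169 177 158 166
19 187 190 179 147 103 88 92 76 72 72 83 103 119 146 159 144 175
20 187 186 185 175 148 134 144 132 124 111 105 112 118 127 137 148 178
21 186 186 186 187 174 149 151 161 156 135 125 123 120 141 160 177 186
22 186 188 189 188 186 176 163 152 149 144 144 141 154 175 184 186 186
23 184 188 187 187 188 185 185 177 173 172 178 178 181 186 187 187 187
```

The slide only tilted the spindle in the light grip and it settled back, so the foot barely moved. I'll regrip, lift a few millimetres, shift and lower instead.

Emit:
{"name": "arm_command", "arguments": {"deltas": [[[-0.003,0.3,-0.02],0],[[-0.003,0.3,-0.02],0],[[-0.003,0.3,-0.02],0],[[-0.003,0.3,-0.02],0],[[-0.003,0.3,-0.02],0],[[-0.003,0.3,-0.02],0],[[-0.003,0.3,-0.02],0],[[-0.003,0.3,-0.02],0],[[-0.003,0.3,-0.02],0],[[-0.003,0.3,-0.02],0],[[-0.003,0.3,-0.02],0]]}}

```text
t: 25.92
eef_pos: [0.5012, 0.3689, 0.1974]
tool_rot: [0.996, -0.091, -0.0, 0.001]
contact_force: [0.4, -0.7, -0.4]
grip_width: 0.704
finger_force: 0.0
```

Emit:
{"name": "arm_command", "arguments": {"deltas": [[[0,0,-0.03],0],[[0,0,-0.06],0],[[0,0,-0.09],0],[[0,0,-0.115],0],[[0,0,-0.14],0],[[0,0,-0.15],0],[[0,0,-0.15],0],[[0,0,-0.15],0]]}}

```text
t: 26.58
eef_pos: [0.5021, 0.3688, 0.0482]
tool_rot: [0.996, -0.092, 0.0, 0.0]
contact_force: [-0.8, 0.4, 0.8]
grip_width: 0.701
finger_force: 0.0
```

Emit:
{"name": "arm_command", "arguments": {"deltas": [[[0,0,0],0],[[0,0,0],0],[[0,0,0],0],[[0,0,0],0],[[0,0,0],0],[[0,0,0],0]], "gripper": 21}}

```text
t: 27.08
eef_pos: [0.5016, 0.3695, 0.0479]
tool_rot: [0.996, -0.091, 0.0, -0.0]
contact_force: [0.6, 0.7, 0.1]
grip_width: 0.248
finger_force: 0.0
```

Emit:
{"name": "arm_command", "arguments": {"deltas": [[[0,0,0],0],[[0,0,0],0],[[0,0,0],0],[[0,0,0],0]], "gripper": 16.8}}

```text
t: 27.42
eef_pos: [0.5016, 0.3697, 0.0479]
tool_rot: [0.996, -0.091, 0.0, -0.0]
contact_force: [0.3, -0.2, 3.9]
grip_width: 0.202
finger_force: 25.0
```

Emit:
{"name": "arm_command", "arguments": {"deltas": [[[0,0,0.002],0],[[0,0,0.004],0],[[0.0015,-0.0002,0.004],0],[[0.003,-0.0005,0.004],0],[[0.003,-0.0005,0.004],0],[[0.003,-0.0005,0.003],0],[[0.003,-0.0005,0.002],0],[[0.003,-0.0005,0.001],0],[[0.003,-0.0005,0.0003],0],[[0.003,-0.0005,0],0],[[0.003,-0.0005,0],0]]}}

```text
t: 28.33
eef_pos: [0.5045, 0.369, 0.0479]
tool_rot: [0.996, -0.091, 0.0, -0.0]
contact_force: [-0.7, -1.2, 2.7]
grip_width: 0.207
finger_force: 25.2
```

Fz is back to +2.7 N, so the foot is on the plate. I'll release gradually and retreat.

Emit:
{"name": "arm_command", "arguments": {"deltas": [[[0,0,0],0],[[0,0,0],0]], "gripper": 17.6}}

```text
t: 28.5
eef_pos: [0.5045, 0.369, 0.0479]
tool_rot: [0.996, -0.091, 0.0, -0.0]
contact_force: [-2.4, -1.4, 3.7]
grip_width: 0.208
finger_force: 12.9
```

Emit:
{"name": "arm_command", "arguments": {"deltas": [[[0,0,0],0],[[0,0,0],0]], "gripper": 18.2}}

```text
t: 28.67
eef_pos: [0.5047, 0.3691, 0.0475]
tool_rot: [0.996, -0.091, 0.0, -0.0]
contact_force: [0.3, -1.0, 0.6]
grip_width: 0.21
finger_force: 0.2
```

Emit:
{"name": "arm_command", "arguments": {"deltas": [[[0,0,0],0],[[0,0,0],0],[[0,0,0],0]], "gripper": 24}}

```text
t: 28.92
eef_pos: [0.5046, 0.3691, 0.0475]
tool_rot: [0.996, -0.091, 0.0, -0.0]
contact_force: [-0.3, -0.4, -0.1]
grip_width: 0.278
finger_force: 0.0
```

Emit:
{"name": "arm_command", "arguments": {"deltas": [[[0,0,0],0],[[0,0,0],0],[[0,0,0],0],[[0,0,0.01],0],[[0,0,0.03],0],[[0,0,0.06],0],[[0,0,0.1],0],[[0,0,0.13],0],[[0,0,0.15],0],[[0,0,0.15],0]], "gripper": 60}}

```text
t: 29.75
eef_pos: [0.5061, 0.3708, 0.2038]
tool_rot: [0.996, -0.091, 0.003, -0.003]
contact_force: [0.0, 1.1, 0.4]
grip_width: 0.701
finger_force: 0.0
```

Emit:
{"name": "arm_command", "arguments": {"deltas": [[[0,-0.3,0.02],0],[[0,-0.3,0.02],0],[[0,-0.3,0.02],0],[[0,-0.3,0.02],0],[[0,-0.3,0.02],0],[[0,-0.3,0.02],0],[[0,-0.3,0.02],0],[[0,-0.3,0.02],0],[[0,-0.3,0.02],0]]}}

```text
t: 30.5
eef_pos: [0.5045, 0.0645, 0.2179]
tool_rot: [0.996, -0.095, 0.0, 0.001]
contact_force: [0.6, -0.8, 0.2]
grip_width: 0.7
finger_force: 0.0
```

```bash
python3 - <<'E'
from h import *
s=bot.read_state();print(s['t'],s['eef_pos'])
d=bot.get_image('side');g=cv2.cvtColor(d['color'],cv2.COLOR_RGB2GRAY)
print('side')
for r in range(166,190,2): print(r-157,*g[r,209:227])
d=bot.get_image('top');g=cv2.cvtColor(d['color'],cv2.COLOR_RGB2GRAY)
print('top cols 7..')
for r in range(244,258): print(r-234,*g[r,184:201])
E
```

```text
30.5 [0.50449731 0.06445742 0.21788789]
side
9 18 21 21 25 8 17 25 61 87 93 99 118 164 187 190 188 187 182
11 21 15 11 22 27 7 30 58 80 93 88 106 159 190 192 186 187 187
13 20 19 16 15 19 18 28 50 71 88 81 100 151 188 194 190 186 186
15 21 12 5 21 19 11 29 56 84 87 82 96 137 179 192 193 189 189
17 58 102 149 158 160 149 143 145 127 92 81 94 131 171 197 199 196 190
19 75 119 167 194 192 198 192 181 136 89 77 90 121 170 198 197 193 191
21 72 107 160 191 193 193 192 189 152 98 84 87 111 155 189 196 191 187
23 63 96 156 193 198 192 196 192 161 107 85 82 103 162 190 195 192 190
25 60 86 135 179 196 196 194 186 153 101 86 77 88 138 170 185 190 190
27 63 105 152 179 196 182 167 149 126 111 118 140 140 117 133 148 164 184
29 173 178 191 196 195 185 169 142 109 104 116 136 150 161 154 153 172 188
31 194 200 192 195 193 197 191 186 174 169 174 174 185 180 181 186 190 192
top cols 7..
10 187 187 187 188 186 173 153 145 159 166 165 152 150 162 172 183 187
11 188 187 189 186 173 151 148 164 173 177 181 179 172 153 145 173 184
12 186 189 184 171 140 118 132 143 147 153 165 174 175 170 148 154 180
13 186 186 178 135 92 77 82 81 80 92 113 126 139 174 171 152 174
14 189 186 169 120 102 88 69 58 46 46 67 92 130 174 180 157 158
15 187 181 153 119 141 120 79 61 49 43 50 85 138 164 184 173 155
16 188 182 155 115 116 95 70 59 52 43 45 69 115 153 181 170 151
17 186 186 171 126 86 71 62 57 51 48 54 72 99 141 172 165 153
18 188 190 180 145 104 99 92 77 69 73 78 89 105 139 171 157 167
19 187 188 183 170 149 155 152 136 112 119 115 101 118 137 154 144 174
20 187 188 187 182 156 153 171 172 151 144 128 122 129 132 138 150 178
21 187 186 188 185 172 148 156 168 170 160 137 133 140 145 160 177 186
22 187 186 186 188 185 173 162 150 150 151 147 143 156 173 183 187 188
23 186 187 188 187 187 186 182 175 174 170 176 177 181 187 185 187 187
```

```bash
python3 -c "
from bench import bot
print(bot.hand_in())"
```

```text
the job is handed in; nothing more can be done
None
```

The pointed spindle stands upright by itself, point up, within about 1–2 mm of the plate's centre by the camera estimate; the headed spindle was not touched, and the job was handed in at about 30.6 s.

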